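# Put the mixed-up reagent jars back on their own stands

### The arm

A 6-joint arm with a two-finger parallel gripper is mounted at the origin on the work surface. World frame = base frame: x ahead of the robot, y to its left, z up, the work surface at z = 0. Lengths are in m, angles in rad, forces in N, time in s.
With the tool pointing down it reaches from about 0.2 to 0.875 m from the base axis. Payload 3.4 kg.
Tool frame: the origin (TCP) lies between the finger pads; the fingertips stand 25 mm ahead of it and the grasp point (between the pads) lies 6 mm ahead of it (r.nose_length is the z of the fingertips in the tool frame, in m); z points along the fingers, y is the line along which they close (so a half turn about z gives the same grasp; the last joint's range is limited). The gripper opens to 94 mm and grips with 3 to 60 N. Pads are 16 mm wide; open, the fingers measure 119 mm over their backs; the gripper's body (75 mm by 177 mm) begins 78 mm behind the grasp point.
Start: joints at [-1.362, 0.276, 1.505, -0, 1.361, -0.121], TCP at [0.186, -0.544, 0.23] pointing down, gripper open.
Joint ranges: [-2.89, 2.89], [-0.75, 2.08], [0.22, 2.7], [-1.18, 4.32], [0.11, 2.71], [-2.7, 2.7]. Speed limits (rad/s): [2.57, 2.57, 3.14, 3.14, 3.14, 3.14].

### API

Orientations are given as a unit quaternion [w, x, y, z].
In Python, from plant import r, gripper_to, inverse_kinematics, vision, models, telemetry gives the robot as it stands. Calls block until the motion is done:
- r.move_to(position, orientation): joint-space move of the TCP to a pose.
- r.move_l(position, rot=None, vel=0.15, guard=None): straight line of the TCP; rot=None keeps the orientation; vel is the mean speed in m/s. With guard (N) it stops when the force on the tool has changed by that much, and returns True; else False.
- r.movej(angles): joint-space move.
- gripper_to(opening, f_grip=None): finger opening in m; f_grip is the grip in N (None keeps the last); returns when the fingers have stopped.
- r.hold(seconds).
- inverse_kinematics(position, orientation): joint angles nearest the present ones, or None.
- vision.snapshot(name): name is "side" or "top" or "wrist"; returns the picture (480x640x3 uint8, red, green, blue); there is no depth.
- vision.get_calibration(name): a dict with "fx", "fy", "cx", "cy" (pixels), "position" and "orientation" of the camera in the world. Camera axes: x right, y down, z forward; pixel columns grow to the right and rows downward; lengths in m; the calibration is good to about 2 mm. A picture is of the moment at which its call begins: read the wrist's pose just before it. get_calibration takes no time and is no camera call; for the wrist camera it gives the pose at the moment of the call.
A pose or a line that the arm cannot do raises r.PlanningError and nothing moves.
- r.sign_off(): hands the job in; it is judged then, once.
Trained networks look in the newest picture that a camera, given by its name, has taken for a name from the list of things; names that differ only in an ending like _2 or _b are one class to them, and where a whole thing is asked for, a point or a joint stands for the part that bears it (a point fixed in the world has none). Each returns a list of dicts, best first, with "score" (0 to 1); they miss things now and then, are a little off and sometimes report something else, mostly with a low value. They report only what shows in the picture. A call takes as long as a camera call. They do not tell look-alikes from the thing itself.
- models.boxes_of(thing, camera): "at" ([x, y, z] in m, in world coordinates, good to about 4 mm: the middle of the surface that is visible of it).
- models.regions_of(thing, camera): "pixels" (480x640 bool, what is visible of it).
- models.mark_of(thing, camera): "at" ([x, y, z] in m, in world coordinates, good to about 4 mm: a listed point, or the origin of a listed thing).
Readings, each from a call of its own:
- telemetry.current_t(): time.
- telemetry.current_joints(): joint angles.
- telemetry.current_dq(): joint speeds.
- telemetry.current_joint_efforts(): joint torques, N m.
- telemetry.current_ee_pos(): TCP position.
- telemetry.current_tool_rot(): TCP orientation.
- telemetry.current_wrist_force(): force on the tool from outside, world axes, zero at the start.
- telemetry.current_torque(): the same for the moment, N m.
- telemetry.current_opening(): finger opening in m.
- telemetry.current_finger_force(): force on a finger pad.
Only numpy, scipy, OpenCV 4.12 (cv2) and the standard library are available. Lean on these libraries where they do the work, as an engineer would, in place of code of your own. Each camera call takes 0.05 s, during which the arm holds its last target. There are 200 camera calls.

### The job

The four reagent jars have all been put back on the wrong stands: move each jar to the stand of its own cap's colour, so that it stands upright on the seat inside the rim; the black spare stand is free for parking a jar on the way. Keep the jars upright and set them down gently, and leave the steel tube racks where they are.

Things in the scene. Friction and masses are not known exactly. Their poses are not given: they have to be found in the camera images.
- jar_red_center (a point): Screw-cap jar with a red cap (loose, 0.12 to 0.26 kg, round): white body 48 mm in diameter and 56 mm high, below a red cap 52 mm in diameter and 28 mm high; 84 mm high in all. This point is on its axis, half-way up (42 mm above its underside); its z axis points up through the cap.
- jar_yellow_center (a point): Screw-cap jar with a yellow cap (loose, 0.12 to 0.26 kg, round): white body 48 mm in diameter and 56 mm high, below a yellow cap 52 mm in diameter and 28 mm high; 84 mm high in all. This point is on its axis, half-way up (42 mm above its underside); its z axis points up through the cap.
- jar_blue_center (a point): Screw-cap jar with a blue cap (loose, 0.12 to 0.26 kg, round): white body 48 mm in diameter and 56 mm high, below a blue cap 52 mm in diameter and 28 mm high; 84 mm high in all. This point is on its axis, half-way up (42 mm above its underside); its z axis points up through the cap.
- jar_green_center (a point): Screw-cap jar with a green cap (loose, 0.12 to 0.26 kg, round): white body 48 mm in diameter and 56 mm high, below a green cap 52 mm in diameter and 28 mm high; 84 mm high in all. This point is on its axis, half-way up (42 mm above its underside); its z axis points up through the cap.
- stand_red_seat (a point): Jar stand, fixed to the bench (red): square plate 88 x 88 mm, 4 mm thick, carrying a ring-shaped rim, 72 mm in inner and about 85 mm in outer diameter, whose top is 10 mm above the bench (6 mm above the seat). This point is the middle of the seat, the plate's upper face, on which a jar's underside stands; z is up.
- stand_yellow_seat (a point): Jar stand, fixed to the bench (yellow): square plate 88 x 88 mm, 4 mm thick, carrying a ring-shaped rim, 72 mm in inner and about 85 mm in outer diameter, whose top is 10 mm above the bench (6 mm above the seat). This point is the middle of the seat, the plate's upper face, on which a jar's underside stands; z is up.
- stand_blue_seat (a point): Jar stand, fixed to the bench (blue): square plate 88 x 88 mm, 4 mm thick, carrying a ring-shaped rim, 72 mm in inner and about 85 mm in outer diameter, whose top is 10 mm above the bench (6 mm above the seat). This point is the middle of the seat, the plate's upper face, on which a jar's underside stands; z is up.
- stand_green_seat (a point): Jar stand, fixed to the bench (green): square plate 88 x 88 mm, 4 mm thick, carrying a ring-shaped rim, 72 mm in inner and about 85 mm in outer diameter, whose top is 10 mm above the bench (6 mm above the seat). This point is the middle of the seat, the plate's upper face, on which a jar's underside stands; z is up.
- stand_spare_seat (a point): Jar stand, fixed to the bench (black, the spare, belonging to no jar): square plate 88 x 88 mm, 4 mm thick, carrying a ring-shaped rim, 72 mm in inner and about 85 mm in outer diameter, whose top is 10 mm above the bench (6 mm above the seat). This point is the middle of the seat, the plate's upper face, on which a jar's underside stands; z is up.
- tube_rack: Steel rack of sample tubes (of the two racks, the one nearer the stands), loose on the bench, 190 x 70 mm and 101 mm high with its tubes; origin in the middle of its underside, x along its length. To be left where it stands.
Things that resemble listed ones, but are neither listed nor needed, are in the scene too. Leave any orange or pink look-alike of the part that bears jar_red_center alone.

How it is judged:
At the end, for the whole second after the job is handed in: Every jar stands released and at rest, upright (within 0.08 rad), on the seat of the stand of its own colour, its axis within 15 mm of the seat's middle and its underside within 4 mm of the seat; the black stand is left empty (horizontal distance between jar_red_center and stand_red_seat below 0.015 m and z of jar_red_center in the frame of stand_red_seat between 0.038 and 0.046 m and angle between each of jar_red_center, jar_yellow_center, jar_blue_center, jar_green_center's own z axis and vertical below 0.08 rad and linear speed of each of jar_red, jar_yellow, jar_blue, jar_green below 0.02 m/s and angular speed of each of jar_red, jar_yellow, jar_blue, jar_green below 0.2 rad/s and horizontal distance between jar_yellow_center and stand_yellow_seat below 0.015 m and z of jar_yellow_center in the frame of stand_yellow_seat between 0.038 and 0.046 m and horizontal distance between jar_blue_center and stand_blue_seat below 0.015 m and z of jar_blue_center in the frame of stand_blue_seat between 0.038 and 0.046 m and horizontal distance between jar_green_center and stand_green_seat below 0.015 m and z of jar_green_center in the frame of stand_green_seat between 0.038 and 0.046 m); the robot touches nothing.
It fails at once if a jar is tipped over (more than 45 degrees) (angle between any of jar_red_center, jar_yellow_center, jar_blue_center, jar_green_center's own z axis and vertical above 0.785 rad).
It fails at once if the tube rack is shifted by more than 20 mm (distance of tube_rack from where it was at the start of the episode above 0.02 m).
It fails at once if a jar is dropped or slammed down (faster than 0.7 m/s with its underside less than 60 mm above the bench) ((linear speed of jar_red above 0.7 m/s and height (world z) of jar_red_center below 0.102 m) or (linear speed of jar_yellow above 0.7 m/s and height (world z) of jar_yellow_center below 0.102 m) or (linear speed of jar_blue above 0.7 m/s and height (world z) of jar_blue_center below 0.102 m) or (linear speed of jar_green above 0.7 m/s and height (world z) of jar_green_center below 0.102 m)).
It also fails if it takes over 128 s, if anything falls off the work surface, if the arm or the gripper's body presses on something with over 40 N, if the wrist force passes 120 N, or if a joint passes its speed limit or range.

## Working session

There is one attempt and no reset: what is moved stays moved. The work goes in short steps, each a Python script; the robot and the scene stay as the last script left them, time stands still between calls to the robot, and variables do not carry over. Pictures are saved under pics/ and viewed, at most 14 in all, crops included, and the job is handed in when it is done.

```bash
mkdir -p pics; python3 - <<'E'
from plant import r,vision,models,telemetry
import cv2,numpy as np
for c in("top","side"):
    im=vision.snapshot(c);cv2.imwrite(f"pics/{c}0.png",im[...,::-1])
    k=vision.get_calibration(c);print(c,{a:np.round(b,3).tolist() for a,b in k.items()})
    for t in ["jar_red_center","jar_yellow_center","jar_blue_center","jar_green_center","stand_red_seat","stand_yellow_seat","stand_blue_seat","stand_green_seat","stand_spare_seat","tube_rack"]:
        print(t,[(np.round(d["at"],3).tolist(),round(d["score"],2)) for d in models.mark_of(t,c)])
print(telemetry.current_t(),telemetry.current_tool_rot())
E
```

```text
top {'fx': 485.073, 'fy': 485.073, 'cx': 312.379, 'cy': 243.454, 'position': [0.448, 0.067, 1.155], 'orientation': [-0.019, 0.712, -0.702, 0.018]}
jar_red_center [([0.311, -0.133, 0.038], 0.98), ([0.476, -0.03, 0.049], 0.61), ([0.521, -0.131, 0.044], 0.56)]
jar_yellow_center [([0.498, -0.245, 0.049], 0.87), ([0.672, -0.126, 0.046], 0.54), ([0.673, 0.372, 0.0], 0.26)]
jar_blue_center [([0.497, -0.244, 0.047], 0.61)]
jar_green_center [([0.67, -0.123, 0.046], 0.56)]
stand_red_seat [([0.665, -0.126, -0.0], 0.86)]
stand_yellow_seat [([0.656, 0.148, 0.007], 0.57)]
stand_blue_seat [([0.468, -0.026, 0.006], 0.89)]
stand_green_seat [([0.502, -0.243, 0.001], 0.69)]
stand_spare_seat [([0.464, 0.273, 0.001], 0.57)]
tube_rack [([0.671, 0.378, 0.001], 0.76)]
side {'fx': 480.131, 'fy': 480.131, 'cx': 317.136, 'cy': 245.931, 'position': [-0.002, 0.648, 0.638], 'orientation': [0.155, -0.318, 0.832, -0.427]}
jar_red_center [([0.523, -0.128, 0.042], 0.9), ([0.314, -0.139, 0.042], 0.78), ([0.472, -0.029, 0.045], 0.71)]
jar_yellow_center [([0.5, -0.249, 0.045], 0.73)]
jar_blue_center [([0.645, 0.148, 0.048], 0.97)]
jar_green_center [([0.67, -0.117, 0.044], 0.76), ([0.668, -0.126, 0.006], 0.63)]
stand_red_seat [([0.665, -0.125, 0.007], 0.76), ([0.674, 0.372, 0.004], 0.55)]
stand_yellow_seat [([0.648, 0.146, 0.004], 0.65)]
stand_blue_seat [([0.469, -0.027, 0.006], 0.81)]
stand_green_seat [([0.499, -0.247, 0.003], 0.56)]
stand_spare_seat [([0.476, -0.027, 0.045], 0.19)]
tube_rack [([0.672, 0.374, 0.005], 0.66)]
1.1 [3.58864383e-05 9.86433129e-01 1.64163580e-01 1.56284553e-05]
```

View pics/top0.png

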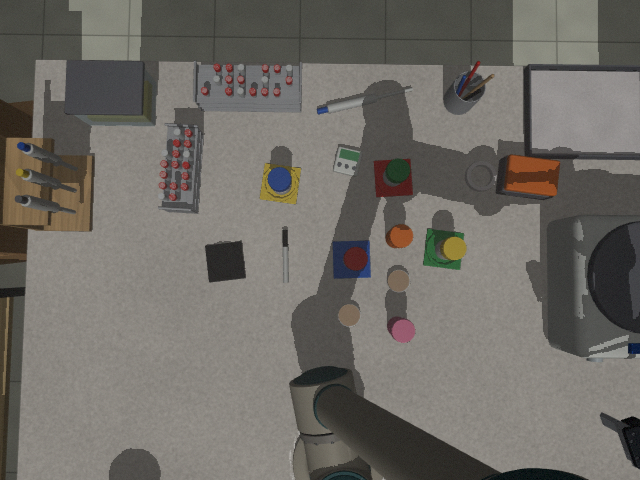

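View pics/side0.png

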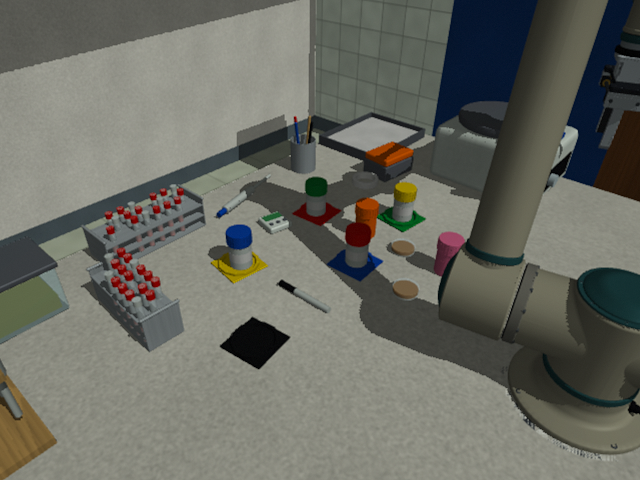

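The top view shows red on the blue stand (355,258), green on red (397,171), blue on yellow (280,180) and yellow on green (453,248). The black spare is empty at (225,261). The look-alikes for red are orange (400,236), which stands on the bench, and pink (403,330). The true red jar is the one on the blue stand, because its cap is red, its body is white and it stands on a stand. The network's 0.31,-0.13 hit is the pink one.

Plan: red→spare, blue→blue, yellow→yellow, green→green, red→red. First I'll take a close look over the red jar and over the spare.

```bash
cat > h.py <<'E'
from plant import r,gripper_to,inverse_kinematics,vision,models,telemetry
import cv2,numpy as np
Q=[0,.70710678,.70710678,0]   # closing along world x
EST=dict(blue=(.469,-.027),red=(.666,-.125),yellow=(.652,.147),green=(.500,-.245),spare=(.464,.273))
def near(thing,cam,xy,tol=.04):
    """network marks within tol of an expected place"""
    return [np.round(d["at"],4).tolist()+[round(d["score"],2)] for d in models.mark_of(thing,cam)
            if np.hypot(*(np.array(d["at"][:2])-xy))<tol]
def ray(cam,px,z,k=None):
    from scipy.spatial.transform import Rotation as R
    k=k or vision.get_calibration(cam); w,x,y,zz=k["orientation"]
    d=R.from_quat([x,y,zz,w]).apply([(px[0]-k["cx"])/k["fx"],(px[1]-k["cy"])/k["fy"],1])
    p=np.array(k["position"]); return p+d*(z-p[2])/d[2]
def region(thing,cam,xy,z,tol=.05):
    """centroid of network mask cast on plane z, nearest xy"""
    out=[]
    for d in models.regions_of(thing,cam):
        v,u=np.nonzero(d["pixels"])
        p=ray(cam,((u.min()+u.max())/2,(v.min()+v.max())/2),z)
        if np.hypot(*(p[:2]-xy))<tol: out.append(np.round(p[:2],4).tolist()+[round(d["score"],2)])
    return out
E
python3 - <<'E'
from h import *
for q in (Q,[0,.7071,-.7071,0]):
    for k,p in EST.items(): print(k,np.round(inverse_kinematics([*p,.25],q) if inverse_kinematics([*p,.25],q) is not None else [],2))
top=cv2.imread("pics/top0.png")
cv2.imwrite("pics/crop.png",cv2.resize(top[130:350,200:490],None,fx=2.6,fy=2.6,interpolation=cv2.INTER_CUBIC))
for n,px in dict(red=(355,258),green=(397,171),blue=(280,180),yellow=(453,248)).items(): print(n,ray("top",px,.088).round(3))
r.move_to([.469,-.027,.30],Q)
im=vision.snapshot("wrist");cv2.imwrite("pics/w1.png",im[...,::-1])
print(near("jar_red_center","wrist",EST["blue"]),near("stand_blue_seat","wrist",EST["blue"]),region("stand_blue_seat","wrist",EST["blue"],.004),telemetry.current_t())
print(vision.get_calibration("wrist"))
E
```

```text
blue [-0.21  0.1   1.68 -0.    1.36 -0.21]
red [-0.29  0.42  1.23 -0.    1.49 -0.29]
yellow [ 0.12  0.41  1.25 -0.    1.48  0.12]
green [-0.58  0.24  1.51 -0.    1.39 -0.58]
spare [ 0.4   0.21  1.55 -0.    1.38  0.4 ]
blue []
red []
yellow []
green [-0.58  0.24  1.51 -0.    1.39  2.56]
spare []
red [ 0.474 -0.026  0.088]
green [ 0.668 -0.117  0.088]
blue [0.644 0.142 0.088]
yellow [ 0.499 -0.241  0.088]
[] [[0.4716, -0.0254, 0.0013, 0.55]] [[0.4707, -0.0238, 0.66]] 3.425
{'fx': 358.0468206953818, 'fy': 358.0468206953818, 'cx': 320.14938076633786, 'cy': 235.7538637434202, 'position': array([0.4684478 , 0.04833646, 0.45577617]), 'orientation': array([ 1.31364609e-01,  9.91333796e-01, -7.99814162e-04, -6.17048818e-05])}
```

View pics/crop.png

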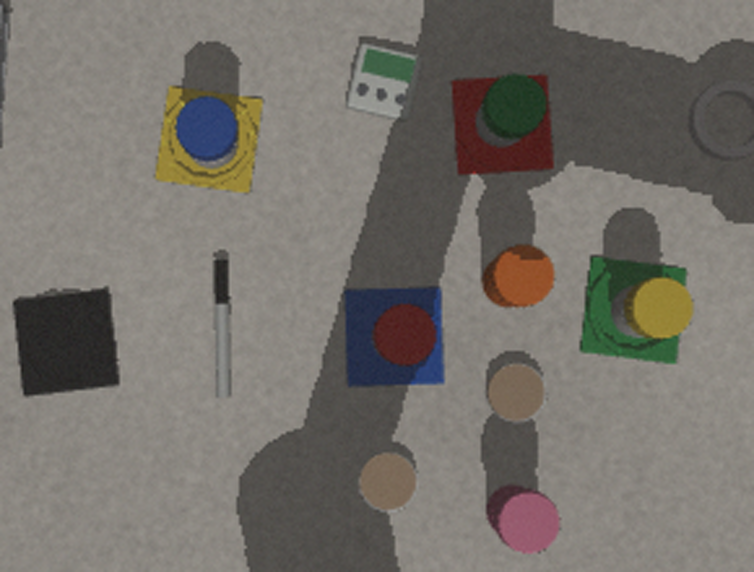

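View pics/w1.png

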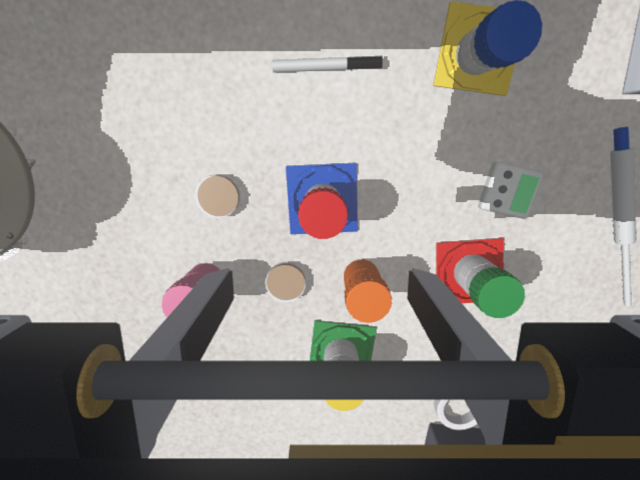

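The crop confirms that the red cap at crop (405,335) is the deep red one on the blue stand. Orange (522,276) and pink (527,521) stand off the stands. The wrist view shows the red cap at (323,214) and the blue plate centred near (323,199). I'll compute positions from the plate corners and cap centres, then move red to the spare.

```bash
cat >> h.py <<'E'
c=lambda u,v:(200+u/2.6,130+v/2.6)
ST={n:ray("top",c(*p),.004)[:2] for n,p in dict(spare=(66,341.5),yellow=(208.5,139),red=(502.5,124.5),green=(633.5,309),blue=(394,336)).items()}
JAR={n:ray("top",c(*p),.088)[:2] for n,p in dict(blue=(208,129),red=(405,335),green=(515,106),yellow=(661,308)).items()}
ZG,ZT=.078,.215
def pick(xy):
    r.move_to([*xy,ZT],Q); gripper_to(.09)
    if r.move_l([*xy,ZG],vel=.12,guard=15): raise SystemExit("touched on the way down")
    gripper_to(.04,20); o=telemetry.current_opening()
    print("opening",round(o,4),"finger",telemetry.current_finger_force())
    if o<.047: raise SystemExit("missed")
    r.move_l([*xy,ZT],vel=.15); print("after lift",round(telemetry.current_opening(),4))
def place(xy):
    p=telemetry.current_ee_pos(); r.move_l([*xy,ZT],vel=.25)
    r.move_l([*xy,ZG+.012],vel=.12)
    print("contact",r.move_l([*xy,ZG-.002],vel=.03,guard=5),"z",np.round(telemetry.current_ee_pos(),4))
    gripper_to(.09); r.move_l([*xy,ZT],vel=.15)
E
python3 - <<'E'
from h import *
for n in ST: print(n,ST[n].round(4),JAR.get(n,np.zeros(2)).round(4))
print(ray("wrist",(323,214),.088),ray("wrist",(323,199),.004))
pick(JAR["red"]); place(ST["spare"])
cv2.imwrite("pics/w2.png",vision.snapshot("wrist")[...,::-1]);print(near("jar_red_center","wrist",ST["spare"]))
print(telemetry.current_t())
E
```

```text
spare [0.4634 0.2741] [0. 0.]
yellow [0.6514 0.1474] [ 0.4977 -0.2441]
red [ 0.6687 -0.123 ] [ 0.4718 -0.0276]
green [ 0.5004 -0.2435] [ 0.6686 -0.1197]
blue [ 0.4727 -0.025 ] [0.6452 0.1421]
[ 0.47134278 -0.02729615  0.088     ] [ 0.47199483 -0.02513223  0.004     ]
opening 0.0514 finger 20.00011771917343
after lift 0.0518
contact True z [0.4634 0.2742 0.0777]
[]
12.1083
```

```bash
python3 - <<'E'
from h import *
pick(JAR["blue"]); 
im=vision.snapshot("side");cv2.imwrite("pics/s2.png",im[...,::-1]);print(near("jar_red_center","side",ST["spare"]))
place(ST["blue"]);print(telemetry.current_t())
E
```

```text
opening 0.0514 finger 19.999972879886627
after lift 0.0518
[[0.4618, 0.2738, 0.0458, 0.92]]
contact True z [ 0.4736 -0.0252  0.0775]
20.925
```

View pics/s2.png

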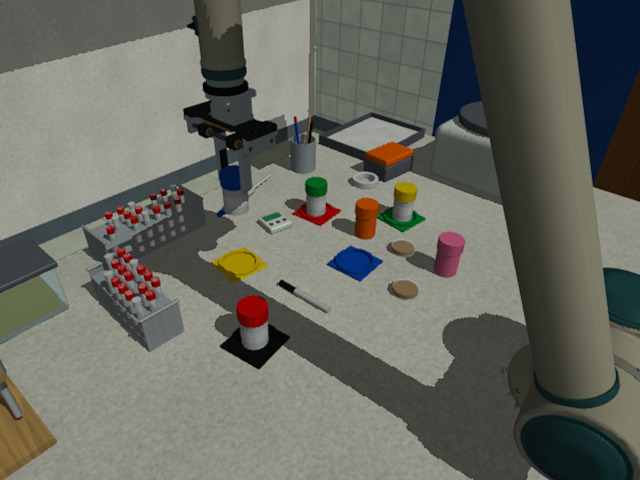

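The side view shows the red jar upright and centred on the spare (253,325) and the blue jar lifted at (232,185). The blue and yellow stands are empty. Next I'll do yellow and green, then red.

```bash
python3 - <<'E'
from h import *
pick(JAR["yellow"]); place(ST["yellow"]); pick(JAR["green"]); place(ST["green"])
pick(ST["spare"]); place(ST["red"])
r.move_to([.45,.15,.4],Q); r.move_to([.1,-.45,.35],[0,.9864,.164,0])
for cam in("top","side"):
    im=vision.snapshot(cam);cv2.imwrite(f"pics/{cam}9.png",im[...,::-1])
    for n in("red","yellow","blue","green"): print(cam,n,ST[n].round(3),near(f"jar_{n}_center",cam,ST[n]),near(f"stand_{n}_seat",cam,ST[n]))
im=cv2.imread("pics/top9.png");cv2.imwrite("pics/crop9.png",cv2.resize(im[130:350,200:490],None,fx=2.6,fy=2.6,interpolation=cv2.INTER_CUBIC))
print(telemetry.current_t())
E
```

```text
opening 0.0515 finger 20.00012755393982
after lift 0.0517
contact True z [0.6514 0.1475 0.0777]
opening 0.0514 finger 19.999967515468597
after lift 0.0518
contact True z [ 0.5012 -0.2437  0.0776]
opening 0.0516 finger 20.000119507312775
after lift 0.0517
contact True z [ 0.6687 -0.123   0.0777]
top red [ 0.669 -0.123] [[0.6722, -0.1266, 0.0466, 0.77]] [[0.6649, -0.1256, -0.0012, 0.82]]
top yellow [0.651 0.147] [[0.6543, 0.1449, 0.0493, 0.58]] [[0.6581, 0.1487, 0.006, 0.61]]
top blue [ 0.473 -0.025] [[0.4726, -0.0252, 0.0442, 0.74]] [[0.4644, -0.0278, 0.0053, 0.94]]
top green [ 0.5   -0.243] [[0.5033, -0.2482, 0.0468, 0.82]] []
side red [ 0.669 -0.123] [[0.6662, -0.1247, 0.0463, 0.67]] [[0.6699, -0.1244, 0.005, 0.93]]
side yellow [0.651 0.147] [[0.653, 0.1403, 0.0439, 0.94]] [[0.6488, 0.1458, 0.0009, 0.79]]
side blue [ 0.473 -0.025] [[0.4748, -0.0213, 0.0474, 0.7], [0.4687, -0.0238, 0.0039, 0.6]] [[0.4711, -0.0229, 0.0037, 0.76]]
side green [ 0.5   -0.243] [[0.5009, -0.2427, 0.0426, 0.74]] [[0.5017, -0.2462, 0.0047, 0.94]]
54.4667
```

View pics/crop9.png

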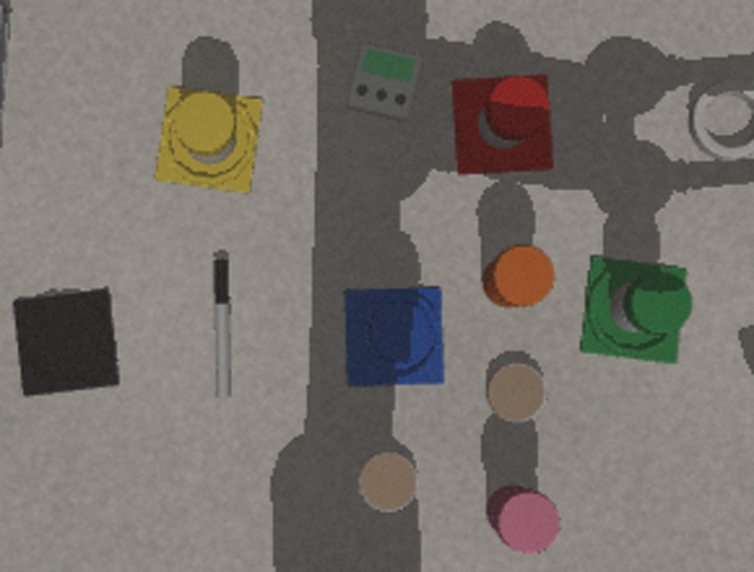

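View pics/side9.png

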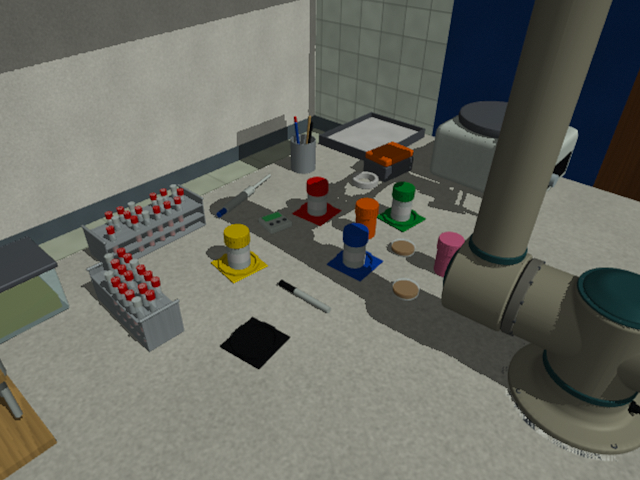

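Both views show every jar upright on the stand of its own colour: yellow at side (238,247), red (317,200), blue (355,248), green (402,203). The black stand is empty, the racks haven't moved and the arm is clear. Measured offsets are about 8 mm at most, close to the networks' own error.

```bash
python3 -c "
from plant import r
print(r.sign_off())"
```

```text
the job is handed in; nothing more can be done
None
```

I moved all four jars to the stands of their own cap colour and handed the job in after about 55 s of the 128 s allowed; the last pictures show them upright and centred, with the black stand empty and the racks unmoved, but sign-off returned no verdict.

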